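Close up a guitar body: butt the loose wing home and lock it

TASK

Push the loose wooden wing of the guitar body flush against the black centre core, with no gap anywhere along the joint, and fully up against the red end stop at the far end of the core. Then swing the aluminium swing arm with the yellow knob round behind the wing until it meets its stop, so that it locks the wing in place. Leave the other things on the bench where they are, and let go of everything at the end.

Things in the scene. Friction and masses are not known exactly. Their poses are not given: they have to be found in the camera images.
- plate: Fixed green assembly plate, 355 x 460 mm, 8 mm thick. Origin at bench level; x runs along the guitar's core, away from the robot, y left. Mounted on it (mm, its frame): black centre core, x -150 to 150, y 60 to 130, top at z 48; a wing already fitted beyond it (y 130 to 230, top 48); red end stop, x 120 to 150, y -30 to 60, top 38. The loose wing belongs with its origin at (0, 15, 8), unturned.
- wing: Loose wooden half of a guitar body, 0.5 kg, 40 mm thick, flat on the plate right of the core. Origin: centre of its underside. In its frame (mm): straight joint face y = 45, x -120 to 120; outer edge: near bout to y -55 (x -120 to -20, flat from -85 to -55), waist y -20 (x -20 to 35, square flanks 35 deep), far bout to y -50 (x 35 to 120). Its end x = 120 goes against the end stop.
- wing_front (a point): far end of the wing's joint face (wing x 120, y 45), at mid thickness; goes to the point corner
- wing_back (a point): near end of the wing's joint face (wing x -120, y 45), at mid thickness
- corner (a point): where the core's right face meets the end stop's near face, 28 mm above the bench; its axes are the plate's
- latch (a joint): Swing arm's angle, rad: 0 = swung away (towards 215 deg in the plate's frame), grows clockwise from above to 2.18 = at its stop, pointing at the core (plate's +y), nose 1.5 mm behind the near bout of a wing that is home. Stays where left (0.08 N m friction). An aluminium bar 20 mm wide, z 18 to 32 mm above the bench, round nose 88.5 mm from the pivot.
- latch_knob (a point): top centre of the yellow upright knob on the swing arm, 18 mm in diameter and 28 mm tall, top 60 mm above the bench, 60 mm from the pivot
- latch_pivot (a point): top of the swing arm's dark hub (28 mm in diameter, 42 mm above the bench), on the pivot axis, at plate x -60, y -130 mm
- wedge_a: bystander: loose red stepped block on the plate, 40 x 26 x 34 mm; origin under its centre
- wedge_b: bystander: another such red block on the plate
- glue: bystander: yellow glue bottle, 56 mm in diameter, 185 mm tall, left on the bench; origin under its centre
- drill: bystander: green cordless drill standing on its battery, 215 mm tall, left on the bench; origin under its centre
- carton: bystander: cardboard box 120 x 90 x 70 mm, right on the bench; origin under its centre
- driver: bystander: screwdriver lying on the right of the bench
- tape: bystander: blue roll of tape lying flat, 100 mm in diameter, 24 mm high, far left of the bench; origin under its centre

How it is judged:
On the way, in this order (a step that is already met when the one before it is completed fails the run):
1. the wing is flush against the core and up against the end stop, the swing arm not yet at its stop (y of each of wing_front, wing_back in the frame of corner above -0.003 m and x of wing_front in the frame of corner above -0.004 m and angle between wing's own z axis and vertical below 0.05 rad and value of joint latch below 2 rad), for 0.2 s.
2. the swing arm is swung to its stop behind the wing (value of joint latch above 2.06 rad), for 0.2 s.
At the end, for the whole second after the job is handed in: the wing lies flat and still, both ends of its joint face within 3 mm of the core and its far end within 4 mm of the end stop; the swing arm is within 0.12 rad of its stop (2.18 rad) (y of each of wing_front, wing_back in the frame of corner above -0.003 m and x of wing_front in the frame of corner above -0.004 m and angle between wing's own z axis and vertical below 0.05 rad and value of joint latch above 2.06 rad and linear speed of wing below 0.01 m/s); the robot touches nothing.
It fails at once if a bystander (red loose block, glue, drill, carton, screwdriver or tape) is moved by more than 25 mm (distance of any of wedge_a, wedge_b, glue, drill, carton, driver, tape from where it was at the start of the episode above 0.025 m).
It also fails if it takes over 58 s, if anything falls off the work surface, if the arm or the gripper's body presses on something with over 40 N, if the wrist force passes 120 N, or if a joint passes its speed limit or range.

ROBOT

A 6-joint arm with a two-finger parallel gripper is mounted at the origin on the work surface. World frame = base frame: x ahead of the robot, y to its left, z up, the work surface at z = 0. Lengths are in m, angles in rad, forces in N, time in s.
With the tool pointing down it reaches from about 0.375 to 0.975 m from the base axis. Payload 3.8 kg.
Tool frame: the origin (TCP) lies between the finger pads; the fingertips stand 11 mm ahead of it and the grasp point (between the pads) lies 8 mm behind it; z points along the fingers, y is the line along which they close (so a half turn about z gives the same grasp; the last joint's range is limited). The gripper opens to 88 mm and grips with 3 to 60 N. Pads are 18 mm wide; open, the fingers measure 123 mm over their backs; the gripper's body (75 mm by 187 mm) begins 45 mm behind the grasp point.
Start: joints at [1.278, 0.264, 1.604, -0, 1.274, -0.037], TCP at [0.171, 0.653, 0.226] pointing down, gripper open.
Joint ranges: [-2.63, 2.63], [-0.94, 2.18], [0.31, 2.57], [-1.31, 4.45], [0, 2.66], [-2.55, 2.55]. Speed limits (rad/s): [2.57, 2.57, 3.14, 3.14, 3.14, 3.14].

INTERFACE

Orientations are given as a rotation vector (axis times angle).
In Python, from bench import ctrl gives the robot as it stands.
- The arm moves only by the shell command python3 -m pendant 'ROWS' [OPENING]. ROWS is JSON, a list of rows, each a list of 2 entries, a list of its own where there are three numbers: the shift along the tool's x, y, z as a fraction of full scale, then the turn, a rotation vector about the tool's x, y, z as a fraction of full scale. In form: [[[tx, ty, tz], [wx, wy, wz]], ...]. A call has 1 to 20 rows; each row shifts and turns the commanded pose from where the row before left it, along the tool's axes as they then stand; what a row does not reach is not made up. Full scale, the value 1, is 0.05 m for a shift and 45 degrees for a turn. A row lasts 1/10 s, in which the tool goes at most 50 mm and 8.59 degrees, less where a joint would pass 70% of its speed; a pose out of reach is approached as far as the arm can. A call with a number of a shift or a turn outside -1 to 1 is refused whole. A call with a gripper value outside its range is refused whole. OPENING is the closure, from 0 (fully open) to 1 (shut), set as the call begins (- or left out, the last holds). The fingers move at their own pace and stop on an object; the grip force is fixed at half the most. Time passes only in rows, so rows that do not move let the fingers close. It gives the time, the measured TCP pose, the force, the opening and the grip force at its end, in the units of the state.
- ctrl.state(): the state, without advancing time (a new reading comes with each control period).
- ctrl.get_image(name): name is "side" or "top" or "wrist"; returns a dict with "img" (400x640x3 uint8, blue, green, red), "fx", "fy", "cx", "cy" (pixels), "k1" (the pictures are not rectified: a ray, as slopes to the right and down, at radius r is drawn at 1 + k1 r^2 times it, then the intrinsics apply), "R" (3x3) and "t" (3): a world point X has camera coordinates R X + t; the wrist camera has in their place "tool_from_camera" (4x4, takes a point from camera to tool coordinates, whose origin is the TCP and whose axes are the flange's). Camera axes: x right, y down, z forward; pixel columns grow to the right and rows downward; lengths in m; the calibration is good to about 2 mm. A picture is of the moment at which its call begins: read the wrist's pose just before it. There is no depth.
- ctrl.sign_off(): hands the job in; it is judged then, once.
Trained networks look in the newest picture that a camera, given by its name, has taken for a name from the list of things; names that differ only in an ending like _2 or _b are one class to them, and where a whole thing is asked for, a point or a joint stands for the part that bears it (a point fixed in the world has none). Each returns a list of dicts, best first, with "confidence" (0 to 1); they miss things now and then, are a little off and sometimes report something else, mostly with a low value. They report only what shows in the picture. A call takes as long as a camera call.
- ctrl.regions_of(camera, query): "region" (400x640 bool, what is visible of it) and "location" ([column, row] in pixels, amid what is visible of it).
The state is a dict: "time_s": time; "joint_positions": joint angles; "qd": joint speeds; "effort": joint torques, N m; "eef_pos": TCP position; "orientation": TCP orientation; "ft_force": force on the tool from outside, world axes, zero at the start; "wrist_torque": the same for the moment, N m; "gripper_width": finger opening in m; "finger_force": force on a finger pad.
Only numpy, scipy, OpenCV 4.12 (cv2) and the standard library are available. Lean on these libraries where they do the work, as an engineer would, in place of code of your own. Each camera call takes 0.05 s, during which the arm holds its last target. There are 200 camera calls.

## Working session

There is one attempt and no reset: what is moved stays moved. The work goes in short steps, Python scripts to look and compute and a shell command to move; the robot and the scene stay as the last step left them, time stands still between calls to the robot, and variables do not carry over. Pictures are saved under pics/ and viewed, at most 10 in all, crops included, and the job is handed in when it is done.

```bash
ls; mkdir -p pics; cat > h.py <<'E'
import numpy as np, cv2
from bench import ctrl
from scipy.spatial.transform import Rotation as Ro
def ray(im,px):
    x=(px[0]-im["cx"])/im["fx"]; y=(px[1]-im["cy"])/im["fy"]
    u,v=x,y
    for _ in range(20):
        s=1+im["k1"]*(u*u+v*v); u,v=x/s,y/s
    return np.array([u,v,1.])
def toz(im,px,z):
    R=np.array(im["R"]);t=np.array(im["t"])
    d=R.T@ray(im,px); o=-R.T@t
    return o+d*(z-o[2])/d[2]
def proj(im,X):
    c=np.array(im["R"])@np.array(X)+np.array(im["t"]); a=c[:2]/c[2]; s=1+im["k1"]*(a@a)
    return np.array([im["fx"]*a[0]*s+im["cx"],im["fy"]*a[1]*s+im["cy"]])
E
python3 - <<'E'
from h import *
im=ctrl.get_image("top"); cv2.imwrite("pics/top0.png",im["img"])
print(im["fx"],im["k1"],-np.array(im["R"]).T@im["t"])
for q,z in [("plate",.008),("wing",.048),("latch_knob",.06),("latch_pivot",.042),("wedge_a",.034),("carton",.07)]:
    for r in ctrl.regions_of("top",q)[:3]:
        print(q,r["confidence"],r["location"],toz(im,r["location"],z).round(4),r["region"].sum())
im=ctrl.get_image("side"); cv2.imwrite("pics/side0.png",im["img"])
s=ctrl.state();print(s)
E
```

```text
pics
509.2772543256976 -0.06937870118220649 [0.24641208 0.03788649 1.99166903]
plate 0.74 [304.3, 208.6] [0.5857 0.0758 0.008 ] 8527
wing 0.89 [325.8, 218.4] [ 0.5382 -0.007   0.048 ] 1457
wing 0.72 [213.9, 189.3] [0.6653 0.4264 0.048 ] 173
latch_knob 0.51 [354.8, 235.1] [ 0.4689 -0.1153  0.06  ] 150
latch_pivot 0.8 [307.0, 211.3] [0.569  0.0649 0.042 ] 8841
latch_pivot 0.52 [214.8, 186.5] [0.6777 0.4242 0.042 ] 291
wedge_a 0.54 [353.4, 172.2] [ 0.7218 -0.1223  0.034 ] 70
wedge_a 0.54 [363.8, 181.5] [ 0.683  -0.1617  0.034 ] 61
carton 0.77 [436.2, 199.5] [ 0.5963 -0.4346  0.07  ] 881
carton 0.18 [210.3, 216.9] [0.553  0.4349 0.07  ] 273
{'time_s': 0.4, 'joint_positions': array([ 1.27811739e+00,  2.64044620e-01,  1.60417780e+00,  1.66116305e-05,
        1.27368712e+00, -3.68274811e-02]), 'qd': array([ 0.00042639, -0.00278104, -0.00219293,  0.00292702,  0.00148377,
       -0.00049086]), 'effort': array([-5.13946979e-04, -5.01277041e+01, -3.56595469e+01,  7.26677338e-02,
        2.20224378e-02, -6.10083521e-05]), 'eef_pos': array([0.17074286, 0.65294833, 0.226012  ]), 'orientation': array([-4.00794206e-01, -3.11585352e+00,  4.86921335e-04]), 'ft_force': array([ 0.16058779, -0.30923671, -0.21118414]), 'wrist_torque': array([ 0.03598872, -0.01852744,  0.02409718]), 'finger_force': 0.0, 'gripper_width': 0.08800226222638613}
```

```bash
python3 - <<'E'
import cv2
a=cv2.imread("pics/top0.png")[130:290,220:430]; cv2.imwrite("pics/top0c.png",cv2.resize(a,None,fx=3.75,fy=3.75,interpolation=cv2.INTER_CUBIC))
E
```

```text
(no output)
```

View pics/top0c.png

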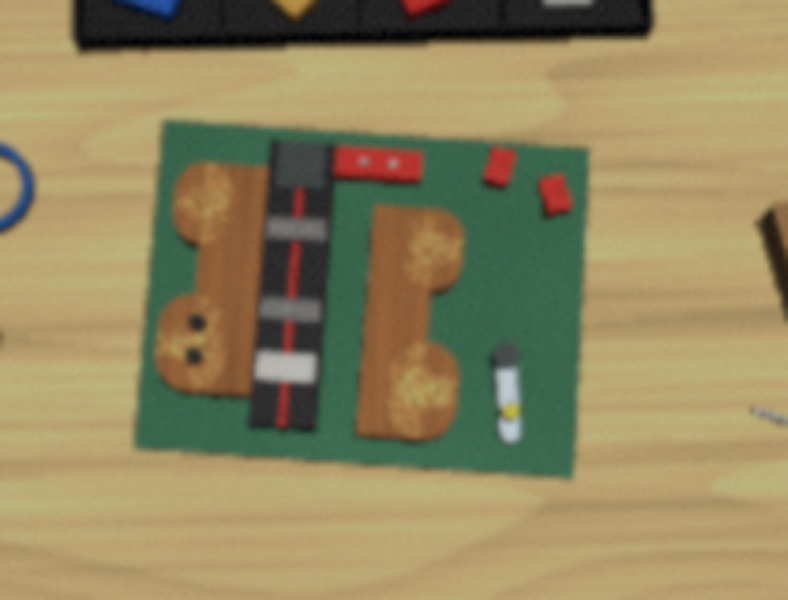

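View pics/side0.png

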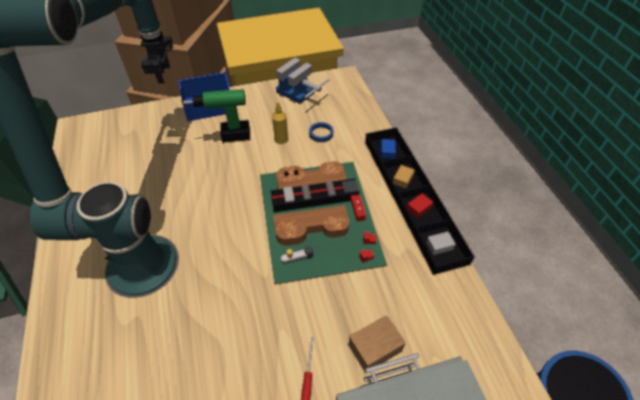

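The top crop (3.75×, offset 220,130) shows the loose wing about 40 px right of the core and short of the red end stop. The swing arm points back towards the robot from its hub at (505,355), with the knob at (512,411). The two red blocks are at (500,167) and (555,194). The side view agrees, with the drill and glue bottle at the left.

Next I'll raise the arm and turn the tool by about 78°.

```bash
python3 -m pendant '[[[0,0,-0.5],[0,0,0.18]],[[0,0,-0.5],[0,0,0.18]],[[0,0,-0.5],[0,0,0.18]],[[0,0,-0.5],[0,0,0.18]],[[0,0,-0.5],[0,0,0.18]],[[0,0,-0.2],[0,0,0.18]],[[0,0,0],[0,0,0.18]],[[0,0,0],[0,0,0.18]],[[0,0,0],[0,0,0.18]],[[0,0,0],[0,0,0.12]]]' 1
cat >> h.py <<'E'
def go(xyz,yaw=None):
    s=ctrl.state(); R=Ro.from_rotvec(s["orientation"]).as_matrix()
    d=R.T@(np.array(xyz)-s["eef_pos"]); ty=np.degrees(np.arctan2(R[1,1],R[0,1]))
    print("at",s["eef_pos"].round(4),"tooly deg",round(ty,2),"tilt",R[2].round(4),"shift units",(d/.05).round(3), "turn units", None if yaw is None else round(-(yaw-ty)/45,3))
E
python3 - <<'E'
from h import *
im=ctrl.get_image("top")
r=ctrl.regions_of("top","plate")[0]["region"].astype(np.uint8)
c=max(cv2.findContours(r,0,1)[0],key=cv2.contourArea)
print(cv2.minAreaRect(c))
w=np.array([toz(im,p[0],.008)[:2] for p in c],np.float32)*1000
print(cv2.minAreaRect(w))
for p in [(165,122),(588,149),(572,477),(137,447)]: print(toz(im,(p[0]/3.75+220,p[1]/3.75+130),.008).round(4))
print(ctrl.get_image("wrist")["tool_from_camera"])
go([.45,0.03,.36],-3)
E
```

```text
time_s: 1.4
eef_pos: [0.1708, 0.653, 0.3613]
orientation: [-2.283, -2.158, -0.0]
ft_force: [-0.6, 0.6, -0.5]
gripper_width: 0.0104
finger_force: 0.0
((352.0, 175.00001525878906), (5.820854663848877, 10.186494827270508), 14.03624439239502)
((716.7470703125, -118.32498168945312), (23.269655227661133, 41.95492935180664), 73.92232513427734)
[0.7781 0.2333 0.008 ]
[ 0.7357 -0.2188  0.008 ]
[ 0.3865 -0.1849  0.008 ]
[0.4305 0.2658 0.008 ]
[[-3.79405790e-04 -9.63783146e-01 -2.66686901e-01  6.82376829e-02]
 [ 9.99999875e-01 -4.52895064e-04  2.14059584e-04  1.23825051e-03]
 [-3.27088200e-04 -2.66686786e-01  9.63783197e-01 -1.58093111e-01]
 [ 0.00000000e+00  0.00000000e+00  0.00000000e+00  1.00000000e+00]]
at [0.1708 0.653  0.3612] tooly deg -2.84 tilt [ 0. -0. -1.] shift units [-12.168   6.195   0.024] turn units 0.004
```

```bash
python3 -m pendant '[[[-0.648,0.433,0],[0,0,0.057]],[[-0.648,0.433,0],[0,0,0]],[[-0.648,0.433,0],[0,0,0]],[[-0.648,0.433,0],[0,0,0]],[[-0.648,0.433,0],[0,0,0]],[[-0.648,0.433,0],[0,0,0]],[[-0.648,0.433,0],[0,0,0]],[[-0.648,0.433,0],[0,0,0]],[[-0.648,0.433,0],[0,0,0]],[[-0.648,0.433,0],[0,0,0]],[[-0.648,0.433,0],[0,0,0]],[[-0.648,0.433,0],[0,0,0]],[[-0.648,0.433,0],[0,0,0]],[[-0.648,0.433,0],[0,0,0]],[[-0.648,0.433,0],[0,0,0]],[[-0.648,0.433,0],[0,0,0]],[[-0.648,0.433,0],[0,0,0]],[[-0.648,0.433,0],[0,0,0]],[[0,0,0],[0,0,0]]]'
cat >> h.py <<'E'
def wrist(name=None):
    s=ctrl.state(); im=ctrl.get_image("wrist"); T=np.eye(4); T[:3,:3]=Ro.from_rotvec(s["orientation"]).as_matrix(); T[:3,3]=s["eef_pos"]
    M=T@np.array(im["tool_from_camera"]); im["R"]=M[:3,:3].T; im["t"]=-M[:3,:3].T@M[:3,3]
    if name: cv2.imwrite("pics/"+name,im["img"])
    return im
E
python3 - <<'E'
from h import *
im=wrist("w1.png"); go([.56,.07,.36],-5.4); print(im["fx"],im["k1"])
for q,z in [("plate",.008),("wing",.048),("latch_knob",.06),("latch_pivot",.042),("latch",.032),("wedge_a",.034)]:
    for r in ctrl.regions_of("wrist",q)[:3]:
        print(q,r["confidence"],r["location"],toz(im,r["location"],z).round(4),r["region"].sum())
E
```

```text
time_s: 3.45
eef_pos: [0.5055, 0.0322, 0.3609]
orientation: [2.328, 2.108, -0.002]
ft_force: [-0.3, 0.4, 0.2]
gripper_width: 0.0006
finger_force: 0.0
at [0.5046 0.0341 0.3609] tooly deg -5.63 tilt [-1.e-04 -6.e-04 -1.e+00] shift units [0.823 1.032 0.018] turn units -0.005
305.1797727572314 -0.03945128089321736
plate 0.71 [376.2, 97.2] [0.6057 0.1196 0.008 ] 43011
plate 0.16 [349.9, 183.1] [ 0.5534 -0.0162  0.008 ] 8573
wing 0.88 [350.2, 184.2] [ 0.5506 -0.0089  0.048 ] 8439
latch_knob 0.24 [375.6, 101.5] [0.5951 0.1118 0.06  ] 43114
latch_pivot 0.57 [374.5, 97.6] [0.597 0.118 0.042] 42509
wedge_a 0.8 [448.5, 234.6] [ 0.7135 -0.1171  0.034 ] 455
```

View pics/w1.png

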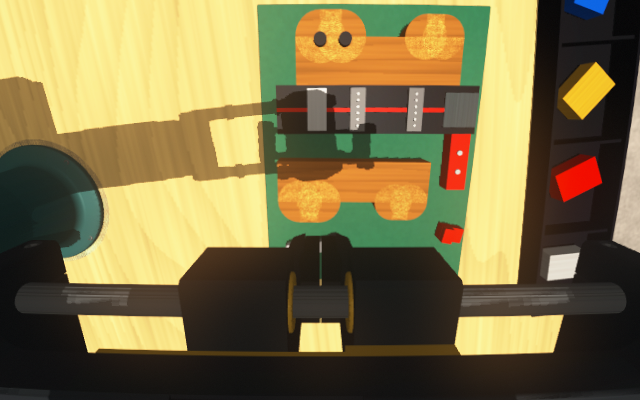

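The wrist view shows the core's right edge near row 133 (columns 277–478) and the wing's joint edge near row 162 (columns 278–429). The end stop is at (455,160). I'll fit the poses with model overlays.

```bash
cat >> h.py <<'E'
from scipy.optimize import minimize
WING=np.array([(120,45),(-120,45),(-120,-40),(-110,-49),(-100,-53),(-85,-55),(-55,-55),(-40,-52),(-28,-46),(-20,-36),(-20,-20),(35,-20),(35,-36),(43,-45),(60,-50),(95,-50),(112,-44),(120,-34)])/1000
def tr(pose,P):
    c,s=np.cos(pose[2]),np.sin(pose[2]); return P@np.array([[c,s],[-s,c]])+pose[:2]
def pr(im,P,z): return np.array([proj(im,(*p,z)) for p in P])
def wmask(im,pose):
    m=np.zeros((1600,2560),np.uint8); W=tr(pose,WING); t=pr(im,W,.048)*4; b=pr(im,W,.008)*4
    n=len(t)
    for i in range(n):
        j=(i+1)%n; cv2.fillConvexPoly(m,cv2.convexHull(np.array([t[i],t[j],b[j],b[i]]).astype(np.int32)),1)
    cv2.fillPoly(m,[t.astype(np.int32)],1); return cv2.resize(m.astype(np.float32),(640,400),interpolation=cv2.INTER_AREA)
def fitwing(im,reg,p0):
    f=lambda p: np.abs(wmask(im,(p[0],p[1],p[2]))-reg).sum()
    r=minimize(f,p0,method="Nelder-Mead",options=dict(initial_simplex=np.array([p0]+[np.array(p0)+d for d in ((.008,0,0),(0,.008,0),(0,0,.04))]),xatol=2e-4,fatol=1,maxiter=90)); return r.x,r.fun
PL=np.array([.583,.024,np.radians(-5.4)])
def overlay(im,pl,wp,name,box,k):
    g=cv2.resize(im["img"],None,fx=4,fy=4,interpolation=cv2.INTER_CUBIC)
    def dr(P,z,col): cv2.polylines(g,[((pr(im,P,z)+.5)*4).astype(np.int32)],True,col,1)
    R=lambda a,b,c,d: np.array([(a,c),(b,c),(b,d),(a,d)])/1000
    dr(tr(pl,R(-177.5,177.5,-230,230)),.008,(255,255,0)); dr(tr(pl,R(-150,150,60,130)),.048,(255,0,255)); dr(tr(pl,R(120,150,-30,60)),.038,(255,255,255))
    if wp is not None: dr(tr(wp,WING),.048,(255,0,0)) 
    x0,y0,x1,y1=box; g=g[y0*4:y1*4,x0*4:x1*4]; cv2.imwrite("pics/"+name,cv2.resize(g,None,fx=k/4,fy=k/4,interpolation=cv2.INTER_AREA))
E
python3 - <<'E'
from h import *
im=wrist(); reg=ctrl.regions_of("wrist","wing")[0]["region"].astype(float)
wp,e=fitwing(im,reg,[.545,-.01,-.09]); print(wp,np.degrees(wp[2]),e)
overlay(im,PL,wp,"o1.png",(250,0,500,180),3.2)
E
```

```text
[ 0.55533275 -0.01964276 -0.11003049] -6.30428272055438 265.375
```

View pics/o1.png

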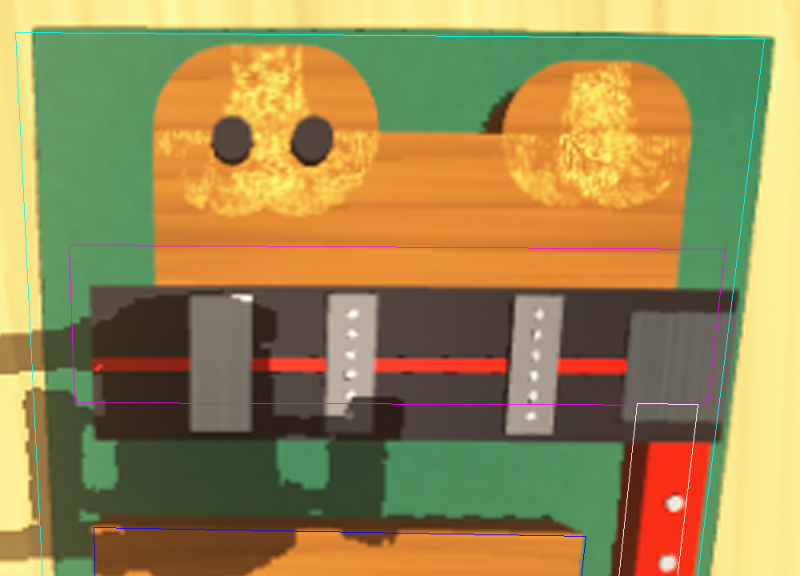

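The wing overlay fits. The core actually sits about 20 mm to the −y side of my guess, so the plate origin is not its centre. I'll refit the plate frame from the core's top corners, which are at crop (90,286), (738,292), (722,441) and (97,439).

```bash
python3 - <<'E'
from h import *
im=wrist()
P=np.array([(90,286),(738,292),(722,441),(97,439)])/3.2+[250,0]-.25
Q=np.array([(-150,130),(150,130),(150,60),(-150,60)])/1000
W=np.array([toz(im,p,.048)[:2] for p in P]); print(W.round(4))
r=minimize(lambda p:((tr(p,Q)-W)**2).sum()*1e6,PL,method="Nelder-Mead",options=dict(xatol=1e-5)); pl=r.x; print(pl,np.degrees(pl[2]),(tr(pl,Q)-W).round(4).tolist())
wp=np.array([.5553,-.0196,-.1100])
d=tr((0,0,-pl[2]),(wp[:2]-pl[:2])[None])[0]; print("wing in plate",d*1000,np.degrees(wp[2]-pl[2]))
overlay(im,pl,wp,"o2.png",(250,0,500,180),3.2)
im=ctrl.get_image("top")
print("knob",[(r["confidence"],toz(im,r["location"],.05).round(4)) for r in ctrl.regions_of("top","latch_knob")[:2]], "pivot model",tr(pl,np.array([[-.06,-.13]])))
print([toz(im,(p[0]/3.75+220,p[1]/3.75+130),p[2]).round(4) for p in [(505,355,.042),(512,411,.06),(510,440,.032)]])
overlay(im,pl,wp,"o3.png",(220,130,430,290),3.75)
E
```

```text
[[0.4537 0.1486]
 [0.7516 0.1192]
 [0.7461 0.0514]
 [0.4482 0.0797]]
[ 0.59081066  0.00516337 -0.09572934] -5.484887381015915 [[0.0002, 0.0003], [0.001, 0.001], [-0.0002, -0.0008], [-0.001, -0.0005]]
wing in plate [-32.98110813 -28.04420936] -0.8176483654231398
knob [(0.51, array([0.4869, 0.    , 0.05  ]))] pivot model [[ 0.51865956 -0.11850643]]
[array([ 0.5115, -0.1179,  0.042 ]), array([ 0.4515, -0.1212,  0.06  ]), array([ 0.4246, -0.1202,  0.032 ])]
```

View pics/o3.png

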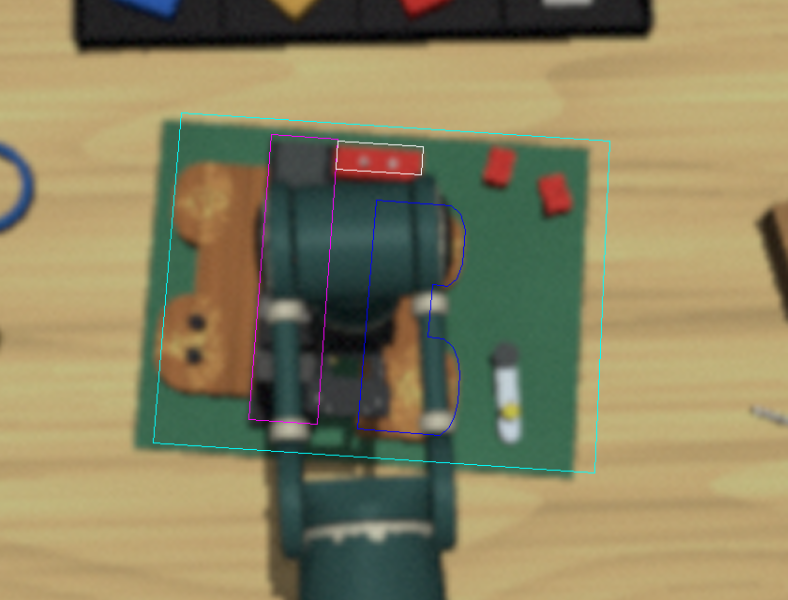

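The top view confirms the wing fit, with about 6 mm of x disagreement between the cameras. The wing needs roughly +33 mm in x, +43 mm in y and +0.8°. The knob is at (512,411) and the latch angle is about 0.5 rad. First I'll put the closed fingers into the waist.

```bash
sed -i 's/^PL=.*/PL=np.array([.5908,.0052,-.0957])/' h.py; python3 - <<'E'
from h import *
wp=np.array([.5553,-.0196,-.1100])
p=tr(wp,np.array([[.006,-.053]]))[0]; print(p)
go([*p,.10],-5.5); go([*p,.027],-5.5)
E
```

```text
[ 0.55544549 -0.07293834]
at [0.5039 0.0364 0.3613] tooly deg -5.46 tilt [ 1.e-04  2.e-04 -1.e+00] shift units [-2.08   1.233  5.226] turn units 0.001
at [0.5039 0.0364 0.3613] tooly deg -5.46 tilt [ 1.e-04  2.e-04 -1.e+00] shift units [-2.08   1.232  6.686] turn units 0.001
```

```bash
python3 -m pendant '[[[-0.42,0.246,0.5],[0,0,0]],[[-0.42,0.246,0.5],[0,0,0]],[[-0.42,0.246,0.5],[0,0,0]],[[-0.42,0.246,0.5],[0,0,0]],[[-0.4,0.246,0.5],[0,0,0]],[[0,0,0.5],[0,0,0]],[[0,0,0.5],[0,0,0]],[[0,0,0.5],[0,0,0]],[[0,0,0.5],[0,0,0]],[[0,0,0.5],[0,0,0]],[[0,0,0.2],[0,0,0]],[[0,0,0],[0,0,0]],[[0,0,0],[0,0,0]]]'
python3 - <<'E'
from h import *
go([.5554,-.0729,.027],-5.5)
E
```

```text
time_s: 5.35
eef_pos: [0.556, -0.0735, 0.1021]
orientation: [2.325, 2.111, 0.001]
ft_force: [-0.1, 0.4, -0.5]
gripper_width: 0.0004
finger_force: 0.0
at [ 0.556  -0.0735  0.1021] tooly deg -5.51 tilt [-1.0e-04  1.1e-03 -1.0e+00] shift units [ 0.012 -0.014  1.501] turn units -0.0
```

```bash
python3 -m pendant '[[[0,0,0.4],[0,0,0]],[[0,0,0.3],[0,0,0]],[[0,0,0],[0,0,0]]]'; python3 - <<'E'
from h import *
im=wrist("w2.png")
E
```

```text
time_s: 5.65
eef_pos: [0.554, -0.0733, 0.0649]
orientation: [-2.324, -2.11, 0.003]
ft_force: [-0.9, -0.4, -1.2]
gripper_width: 0.0005
finger_force: 0.0
```

View pics/w2.png

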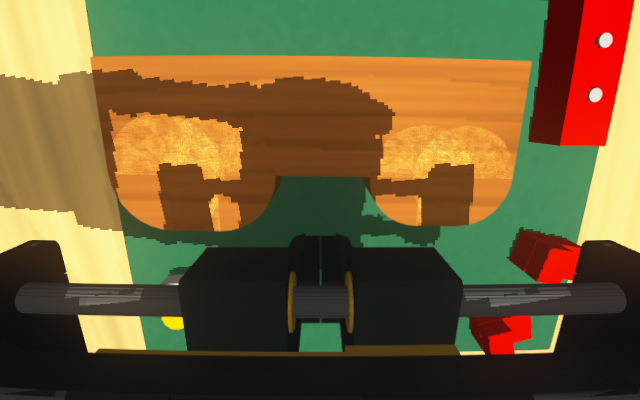

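The fingers (columns 290–348) are centred on the waist slot (278–365). I'll go down and push towards the core.

```bash
python3 -m pendant '[[[0,0,0.4],[0,0,0]],[[0,0,0.35],[0,0,0]],[[0.2,0,0],[0,0,0]],[[0.2,0,0],[0,0,0]],[[0.15,0,0],[0,0,0]],[[0.15,0,0],[0,0,0]],[[0.15,0,0],[0,0,0]],[[0.15,0,0],[0,0,0]],[[0.1,0,0],[0,0,0]],[[0,0,0],[0,0,0]]]'; python3 - <<'E'
from h import *
im=wrist("w3.png"); reg=ctrl.regions_of("wrist","wing")[0]["region"].astype(float)
wp,e=fitwing(im,reg,[.558,.01,-.1]);d=tr((0,0,-PL[2]),(wp[:2]-PL[:2])[None])[0]; print("wing in plate",d*1000,np.degrees(wp[2]-PL[2]),e)
go([.5,0,.027]); print(ctrl.state()["ft_force"])
E
```

```text
time_s: 6.7
eef_pos: [0.5606, -0.0178, 0.0288]
orientation: [-2.325, -2.112, -0.001]
ft_force: [0.6, 0.4, -1.1]
gripper_width: 0.0001
finger_force: 0.0
wing in plate [-34.45240353   6.23101505] 0.3640615399001742 8670.5
at [ 0.5603 -0.0183  0.0285] tooly deg -5.52 tilt [ 5.e-04 -5.e-04 -1.e+00] shift units [ 0.249 -1.236  0.031] turn units None
[ 0.13239833  0.31329541 -0.14635171]
```

```bash
python3 -m pendant '[[[0.02,0.12,0],[0,0,0]],[[0,0.12,0],[0,0,0]],[[0,0.12,0],[0,0,0]],[[0,0.12,0],[0,0,0]],[[0,0.12,0],[0,0,0]],[[0.01,0.12,0],[0,0,0]],[[0,0,0],[0,0,0]]]'; python3 - <<'E'
from h import *
im=wrist("w4.png"); go([.5,0,.027]); print(ctrl.state()["ft_force"])
E
```

```text
time_s: 7.5
eef_pos: [0.598, -0.021, 0.0288]
orientation: [2.325, 2.111, 0.002]
ft_force: [0.2, -0.7, -0.3]
gripper_width: 0.0001
finger_force: 0.1
at [ 0.5977 -0.0209  0.0289] tooly deg -5.53 tilt [-0.      0.0016 -1.    ] shift units [ 0.228 -1.986  0.035] turn units None
[ 0.02812696  0.12846539 -0.72996166]
```

View pics/w4.png

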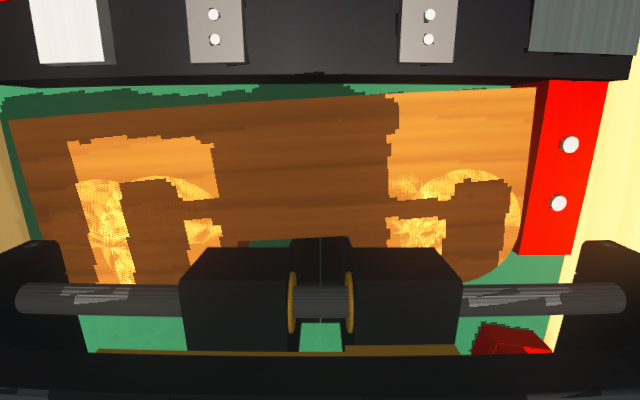

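The wing is nearly at the stop (end at column 535, stop face at 540) but has turned a few degrees, leaving its near end off the core. I'll lift, move behind the near bout and push that end in.

```bash
python3 - <<'E'
from h import *
p=tr(PL,np.array([[-.070,-.080]]))[0]; print(p); go([*p,.08],-5.5)
E
```

```text
[ 0.51347598 -0.06774516]
at [ 0.5977 -0.0209  0.0289] tooly deg -5.53 tilt [-0.      0.0016 -1.    ] shift units [-1.095 -1.585 -1.025] turn units -0.001
```

```bash
python3 -m pendant '[[[-0.1,-0.1,0],[0,0,0]],[[0,0,-0.35],[0,0,0]],[[0,0,-0.35],[0,0,0]],[[0,0,-0.33],[0,0,0]],[[-0.33,-0.5,0],[0,0,0]],[[-0.33,-0.5,0],[0,0,0]],[[-0.34,-0.485,0],[0,0,0]],[[0,0,0.35],[0,0,0]],[[0,0,0.35],[0,0,0]],[[0,0,0.35],[0,0,0]],[[0.15,0,0],[0,0,0]],[[0.15,0,0],[0,0,0]],[[0.1,0,0],[0,0,0]],[[0.1,0,0],[0,0,0]],[[0,0,0],[0,0,0]]]'; python3 - <<'E'
from h import *
go([.5,0,.027]); print(ctrl.state()["ft_force"])
im=wrist("w5.png")
E
```

```text
time_s: 9.05
eef_pos: [0.5156, -0.0422, 0.0286]
orientation: [2.324, 2.112, 0.002]
ft_force: [-0.1, 0.3, 0.2]
gripper_width: 0.0004
finger_force: 0.0
at [ 0.5156 -0.0422  0.0286] tooly deg -5.47 tilt [ 2.0e-04  1.7e-03 -1.0e+00] shift units [ 0.81  -0.391  0.031] turn units None
[-0.09117905  0.29674476  0.16756436]
```

View pics/w5.png

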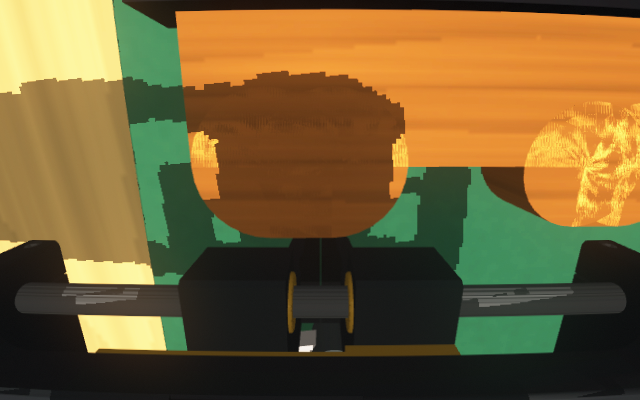

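The near end is almost flush now. I'll press it gently home until the force rises.

```bash
for i in 1 2 3; do python3 -m pendant '[[[0.04,0,0],[0,0,0]],[[0,0,0],[0,0,0]]]' | grep -E "eef_pos|ft"; done
```

```text
eef_pos: [0.5153, -0.0409, 0.028]
ft_force: [-0.4, -0.6, 0.1]
eef_pos: [0.5153, -0.0391, 0.0278]
ft_force: [0.0, -1.1, 1.1]
eef_pos: [0.516, -0.038, 0.0278]
ft_force: [1.0, -5.2, -0.9]
```

```bash
for i in 1 2; do python3 -m pendant '[[[0.03,0,0],[0,0,0]],[[0,0,0],[0,0,0]]]' | grep -E "eef_pos|ft"; done; python3 - <<'E'
from h import *
p=tr(PL,np.array([[-.160,.02]]))[0]; print(p); go([*p,.08],-5.5)
E
```

```text
eef_pos: [0.5165, -0.0376, 0.0279]
ft_force: [1.5, -9.5, -1.9]
eef_pos: [0.5165, -0.0375, 0.0279]
ft_force: [1.4, -14.5, -1.6]
[0.4334432  0.04039712]
at [ 0.5165 -0.0375  0.0279] tooly deg -5.38 tilt [-0.0058  0.0023 -1.    ] shift units [ 1.39  -1.798 -1.054] turn units 0.003
```

```bash
python3 -m pendant '[[[-0.15,0,0],[0,0,0]],[[0,0,-0.35],[0,0,0]],[[0,0,-0.35],[0,0,0]],[[0,0,-0.35],[0,0,0]],[[0.38,-0.45,0],[0,0,0]],[[0.38,-0.45,0],[0,0,0]],[[0.39,-0.45,0],[0,0,0]],[[0.39,-0.448,0],[0,0,0]],[[0,0,0],[0,0,0]],[[0,0,0.35],[0,0,0]],[[0,0,0.35],[0,0,0]],[[0,0,0.35],[0,0,0]],[[0,0,0],[0,0,0]],[[0,0.12,0],[0,0,0]],[[0,0.12,0],[0,0,0]],[[0,0,0],[0,0,0]]]'; for i in 1 2 3 4; do python3 -m pendant '[[[0,0.04,0],[0,0,0]],[[0,0,0],[0,0,0]]]' | grep -E "eef_pos|ft"; done
```

```text
time_s: 11.7
eef_pos: [0.4474, 0.0425, 0.0291]
orientation: [2.325, 2.11, 0.004]
ft_force: [-0.3, -0.3, -0.0]
gripper_width: 0.0003
finger_force: 0.0
eef_pos: [0.4475, 0.0424, 0.0282]
ft_force: [1.1, -0.5, 0.3]
eef_pos: [0.449, 0.0423, 0.0279]
ft_force: [0.4, -0.1, 0.7]
eef_pos: [0.4506, 0.0421, 0.0276]
ft_force: [-0.3, -0.1, 1.2]
eef_pos: [0.4524, 0.0419, 0.0275]
ft_force: [-2.3, 0.7, 0.4]
```

```bash
for i in 1 2 3 4 5; do python3 -m pendant '[[[0,0.04,0],[0,0,0]],[[0,0,0],[0,0,0]]]' | grep -E "eef_pos|ft"; done
```

```text
eef_pos: [0.4548, 0.0417, 0.0276]
ft_force: [-1.2, -0.5, 0.0]
eef_pos: [0.4571, 0.0414, 0.0277]
ft_force: [-1.6, 0.7, 0.1]
eef_pos: [0.4572, 0.0414, 0.0275]
ft_force: [-6.2, 1.8, 4.1]
eef_pos: [0.4572, 0.0413, 0.0271]
ft_force: [-10.5, 1.4, 8.4]
eef_pos: [0.4571, 0.0412, 0.0266]
ft_force: [-14.5, 1.1, 11.4]
```

```bash
python3 -m pendant '[[[0,-0.15,0],[0,0,0]],[[0,0,-0.4],[0,0,0]],[[0,0.2,-0.5],[0,0,0]],[[0,0.3,-0.5],[0,0,0]],[[0,0.3,-0.5],[0,0,0]],[[0,0.3,-0.5],[0,0,0]],[[0,0.3,-0.5],[0,0,0]],[[0,0.3,-0.5],[0,0,0]],[[0,0.3,-0.5],[0,0,0]],[[0,0.2,-0.5],[0,0,0]],[[0,0,0],[0,0,0]],[[0,0,0],[0,0,0]]]'; python3 - <<'E'
from h import *
im=wrist("w6.png"); rs=ctrl.regions_of("wrist","wing"); print([(r["confidence"],r["region"].sum(),r["location"]) for r in rs])
W0=tr(PL,np.array([[0,.015]]))[0]
wp,e=fitwing(im,rs[0]["region"].astype(float),[*W0,-.096]);d=tr((0,0,-PL[2]),(wp[:2]-PL[:2])[None])[0]; print("wing in plate",d*1000,np.degrees(wp[2]-PL[2]),e)
overlay(im,PL,wp,"o6.png",(200,0,600,250),2)
p=tr(PL,np.array([[.08,-.075]]))[0]; print(p); go([*p,.08],-5.5)
E
```

```text
time_s: 14.7
eef_pos: [0.5653, 0.031, 0.2479]
orientation: [2.325, 2.111, 0.002]
ft_force: [-0.4, 0.0, 0.5]
gripper_width: 0.0006
finger_force: 0.0
[(0.61, np.int64(14307), [335.8, 179.5])]
wing in plate [-0.14755766 13.2867449 ] 0.12955497092744178 589.375
[ 0.66326739 -0.07710114]
at [0.5635 0.031  0.2459] tooly deg -5.52 tilt [-3.0e-04 -2.4e-03 -1.0e+00] shift units [-1.96   2.201  3.314] turn units -0.0
```

View pics/o6.png

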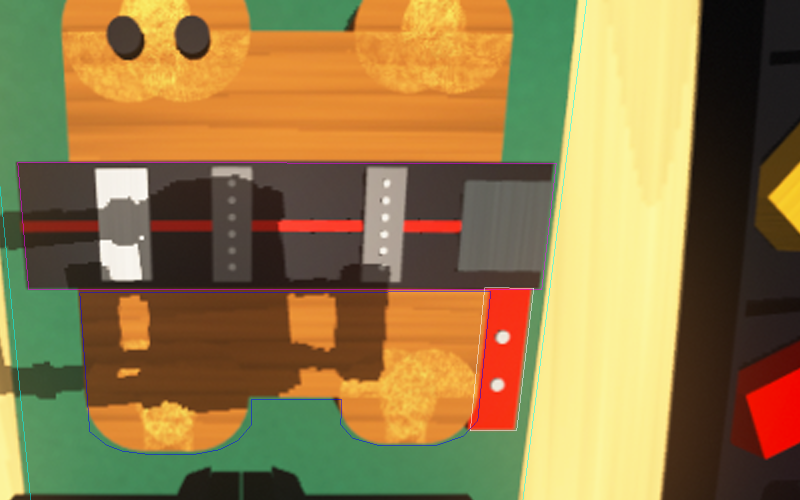

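The overlay shows the wing flush against the core and the red stop, and the plate frame matches. To be sure, I'll press the far bout as well.

```bash
python3 -m pendant '[[[-0.4,0.44,0.5],[0,0,0]],[[-0.4,0.44,0.5],[0,0,0]],[[-0.4,0.44,0.5],[0,0,0]],[[-0.4,0.44,0.5],[0,0,0]],[[-0.36,0.44,0.5],[0,0,0]],[[0,0,0.5],[0,0,0]],[[0,0,0.3],[0,0,0]],[[0,0,0],[0,0,0]]]' | grep eef;  python3 -m pendant '[[[0,0,0.35],[0,0,0]],[[0,0,0.35],[0,0,0]],[[0,0,0.34],[0,0,0]],[[0.15,0,0],[0,0,0]],[[0.15,0,0],[0,0,0]],[[0.15,0,0],[0,0,0]],[[0,0,0],[0,0,0]]]' | grep -E "eef|ft"
for i in 1 2 3 4; do python3 -m pendant '[[[0.05,0,0],[0,0,0]],[[0,0,0],[0,0,0]]]' | grep -E "eef_pos|ft"; done
```

```text
eef_pos: [0.6609, -0.0764, 0.0781]
eef_pos: [0.668, -0.0533, 0.0318]
ft_force: [-0.8, -0.7, -0.0]
eef_pos: [0.6677, -0.0519, 0.0314]
ft_force: [0.3, -0.1, -0.5]
eef_pos: [0.6675, -0.0497, 0.0309]
ft_force: [0.1, -0.1, -0.2]
eef_pos: [0.6677, -0.0474, 0.0307]
ft_force: [1.1, -0.4, -0.2]
eef_pos: [0.6678, -0.0471, 0.0308]
ft_force: [-1.0, -7.1, 1.4]
```

The far bout is hard against the core too. Next is the swing arm: back off, lift and go behind the knob.

```bash
python3 -m pendant '[[[-0.2,0,0],[0,0,0]],[[0,0,-0.5],[0,0,0]],[[0,0,-0.5],[0,0,0]],[[0,0,-0.5],[0,0,0]],[[0,0,-0.5],[0,0,0]],[[0,0,0],[0,0,0]]]' | grep eef; python3 - <<'E'
from h import *
p=tr(PL,np.array([[-.1158,-.168]]))[0]; print(p); go([*p,.13],1.5)
E
```

```text
eef_pos: [0.6701, -0.0551, 0.1354]
[ 0.4594768  -0.15096612]
at [ 0.6701 -0.0551  0.1354] tooly deg -5.54 tilt [ 4.0e-04  8.2e-03 -1.0e+00] shift units [-2.315 -4.009  0.075] turn units -0.156
```

```bash
python3 -m pendant '[[[-0.29,-0.5,0],[0,0,0]],[[-0.29,-0.5,0],[0,0,0]],[[-0.29,-0.5,0],[0,0,0]],[[-0.29,-0.5,0],[0,0,0]],[[-0.29,-0.5,0],[0,0,0]],[[-0.29,-0.5,0],[0,0,0]],[[-0.29,-0.5,0],[0,0,0]],[[-0.29,-0.51,0],[0,0,0]],[[0,0,0],[0,0,-0.156]],[[0,0,0],[0,0,0]],[[0,0,0],[0,0,0]]]' | grep eef; python3 - <<'E'
from h import *
im=wrist("w7.png"); h=cv2.cvtColor(im["img"],cv2.COLOR_BGR2HSV)
for q,z in [("latch_knob",.05),("latch",.032)]:
    print(q,[(r["confidence"],r["region"].sum(),r["location"],toz(im,r["location"],z).round(4)) for r in ctrl.regions_of("wrist",q)[:3]])
p=tr(PL,np.array([[-.1158,-.168]]))[0]; go([*p,.13],1.5); print("pivot",tr(PL,np.array([[-.06,-.13]])))
E
```

```text
eef_pos: [0.456, -0.1507, 0.1299]
latch_knob [(0.64, np.int64(3347), [352.3, 163.8], array([ 0.4817, -0.1182,  0.05  ]))]
latch [(0.59, np.int64(3451), [355.1, 163.6], array([ 0.486 , -0.1207,  0.032 ]))]
at [ 0.4566 -0.1506  0.1304] tooly deg 1.45 tilt [ 3.e-04 -4.e-04 -1.e+00] shift units [-0.009  0.058  0.007] turn units -0.001
pivot [[ 0.51865253 -0.11847191]]
```

View pics/w7.png

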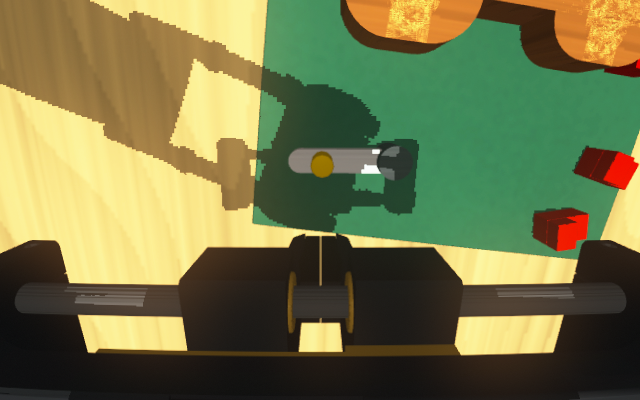

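The knob top is at (322,163) and the hub top at (394,161). The bar points towards the robot, directly ahead of the fingers, and I have now viewed all ten pictures.

```bash
python3 - <<'E'
from h import *
im=wrist()
k=toz(im,(322,162),.06); p=toz(im,(394,161),.042); print(k,p,np.linalg.norm((k-p)[:2]),np.degrees(np.arctan2(*(k-p)[1::-1]))+5.48)
# start pose: behind knob 31mm
piv=p[:2]; u=(k-p)[:2]; u/=np.linalg.norm(u); t=np.array([u[1],-u[0]]); 
g=piv+.06*u-.021*t; print(u,t,g); go([*g,.049],np.degrees(np.arctan2(u[1],u[0]))-180)
E
```

```text
[ 0.45834255 -0.11590352  0.06      ] [ 0.51691227 -0.11619022  0.042     ] 0.05857041652358345 185.19953800805965
[-0.99998802  0.00489497] [0.00489497 0.99998802] [ 0.45681019 -0.13689627]
at [ 0.4566 -0.1506  0.1305] tooly deg 1.47 tilt [ 2.e-04 -2.e-04 -1.e+00] shift units [0.274 0.011 1.63 ] turn units 0.039
```

```bash
python3 -m pendant '[[[0,0,0.45],[0,0,0.039]],[[0,0,0.45],[0,0,0]],[[0,0,0.45],[0,0,0]],[[0,0,0.28],[0,0,0]],[[0,0,0],[0,0,0]],[[0.15,0,0],[0,0,0]],[[0.12,0,0],[0,0,0]],[[0.128,-0.034,0],[0,0,0.133]],[[0.128,-0.034,0],[0,0,0.133]],[[0.128,-0.034,0],[0,0,0.133]],[[0.128,-0.034,0],[0,0,0.133]],[[0.128,-0.034,0],[0,0,0.133]],[[0.128,-0.034,0],[0,0,0.133]],[[0,0,0],[0,0,0]]]' | grep -E "eef|ft"
cat >> h.py <<'E'
PIV=np.array([.5169,-.1162])
def arc(th_world,off=.0195):
    a=np.radians(th_world); u=np.array([np.cos(a),np.sin(a)]); t=np.array([u[1],-u[0]]); g=PIV+.06*u-off*t
    go([*g,.049],(th_world-180))
E
python3 - <<'E'
from h import *
im=wrist(); 
for r in ctrl.regions_of("wrist","latch_knob")[:2]: print(r["confidence"],r["location"],r["region"].sum())
h=cv2.cvtColor(im["img"],cv2.COLOR_BGR2HSV)
arc(180-36)
E
```

```text
eef_pos: [0.4577, -0.0976, 0.0505]
ft_force: [-0.6, 0.3, 0.6]
0.58 [398.0, 215.6] 4321
at [ 0.4573 -0.0981  0.0502] tooly deg -35.98 tilt [ 5.0e-04  1.7e-03 -1.0e+00] shift units [ 0.019 -0.023  0.023] turn units 0.001
```

Tracking is good, so I'll continue the arc.

```bash
python3 -m pendant '[[[0.128,-0.034,0],[0,0,0.133]],[[0.128,-0.034,0],[0,0,0.133]],[[0.128,-0.034,0],[0,0,0.133]],[[0.128,-0.034,0],[0,0,0.133]],[[0.128,-0.034,0],[0,0,0.133]],[[0.128,-0.034,0],[0,0,0.133]],[[0.128,-0.034,0],[0,0,0.133]],[[0.128,-0.034,0],[0,0,0.133]],[[0.128,-0.034,0],[0,0,0.133]],[[0,0,0],[0,0,0]]]' | grep -E "eef|ft"
for i in 1 2 3 4; do python3 -m pendant '[[[0.04,0,0],[0,0,0]],[[0,0,0],[0,0,0]]]' | grep -E "eef_pos|ft"; done
python3 - <<'E'
from h import *
arc(84.5)
E
```

```text
eef_pos: [0.4984, -0.0579, 0.0498]
ft_force: [-0.3, 0.4, -0.1]
eef_pos: [0.4993, -0.058, 0.0493]
ft_force: [1.0, 0.5, 0.5]
eef_pos: [0.5014, -0.0579, 0.0493]
ft_force: [-0.2, 0.6, -0.3]
eef_pos: [0.5036, -0.0579, 0.0493]
ft_force: [-0.4, 0.0, 0.5]
eef_pos: [0.5056, -0.0578, 0.0493]
ft_force: [0.6, 0.3, -0.1]
at [ 0.5056 -0.0578  0.0493] tooly deg -90.02 tilt [ 3.e-04  1.e-04 -1.e+00] shift units [-0.048 -0.064  0.006] turn units 0.122
```

```bash
for i in 1 2 3 4; do python3 -m pendant '[[[0.04,0,0],[0,0,0.03]],[[0,0,0],[0,0,0]]]' | grep -E "eef_pos|ft"; done
```

```text
eef_pos: [0.5076, -0.0578, 0.0493]
ft_force: [0.3, 0.7, 0.0]
eef_pos: [0.5096, -0.0579, 0.0493]
ft_force: [-0.3, 0.3, -0.6]
eef_pos: [0.5116, -0.058, 0.0493]
ft_force: [-0.1, -0.3, 0.1]
eef_pos: [0.5136, -0.0581, 0.0493]
ft_force: [0.2, 0.7, -0.5]
```

```bash
python3 - <<'E'
from h import *
im=wrist("w8.png"); h=cv2.cvtColor(im["img"],cv2.COLOR_BGR2HSV)
m=cv2.inRange(h,(18,150,110),(35,255,255))
h0=cv2.cvtColor(cv2.imread("pics/w7.png"),cv2.COLOR_BGR2HSV); print(h0[163,322],h0[170,322])
n,l,st,c=cv2.connectedComponentsWithStats(m)
for i in range(1,n):
    if st[i,4]>60: print(st[i],c[i].round(1))
for r in ctrl.regions_of("wrist","latch_knob")[:3]:
    ys,xs=np.nonzero(r["region"]); print(r["confidence"],r["location"],r["region"].sum(),xs.min(),xs.max(),ys.min(),ys.max(), toz(im,r["location"],.04))
print("pivot px",proj(im,(*PIV,.042)))
E
```

```text
[ 23 255 155] [ 23 255 152]
[165 162   9  17  81] [169.7 169.3]
[288 292   3  36  88] [289.  310.1]
[350 292   3  35  71] [351.2 309.6]
0.79 [412.9, 220.7] 2634 387 446 188 246 [ 0.51934702 -0.11298041  0.04      ]
pivot px [419.5107644  225.31292064]
```

The force never rose and the knob is hidden behind the gripper, so I'll lift and measure where the knob is.

```bash
python3 -m pendant '[[[0,0,-0.5],[0,0,0]],[[0,0,-0.5],[0,0,0]],[[0,0,-0.5],[0,0,0]],[[-0.5,0,-0.5],[0,0,0]],[[-0.5,0,-0.5],[0,0,0]],[[-0.5,0,0],[0,0,0]],[[0,0,0],[0,0,0]],[[0,0,0],[0,0,0]]]' | grep -E "eef|ft"
cat >> h.py <<'E'
def knob(im):
    h=cv2.cvtColor(im["img"],cv2.COLOR_BGR2HSV); m=cv2.inRange(h,(20,225,90),(27,255,255)); n,l,st,c=cv2.connectedComponentsWithStats(m)
    for i in range(1,n):
        if st[i,4]>40: k=toz(im,c[i],.05)[:2]; d=k-PIV; print(st[i],c[i].round(1),k.round(4),"r",np.linalg.norm(d).round(4),"plate ang",np.degrees(np.arctan2(d[1],d[0])).round(1)+5.5)
E
python3 - <<'E'
from h import *
im=wrist("w9.png"); knob(im); print("pivot px",proj(im,(*PIV,.042)))
for r in ctrl.regions_of("wrist","latch_knob")[:3]:
    ys,xs=np.nonzero(r["region"]); print(r["confidence"],r["location"],r["region"].sum(),xs.min(),xs.max(),ys.min(),ys.max())
E
```

```text
eef_pos: [0.4387, -0.051, 0.1743]
ft_force: [0.1, -0.4, 0.2]
[385 165  17  11 104] [392.9 170. ] [ 0.4532 -0.121 ] r 0.0639 plate ang -170.2
pivot px [383.12840267 100.10704583]
0.62 [383.6, 132.0] 2640 364 402 84 190
```

The arm has not moved; the knob is still at about 187°, so the fingers somehow slid past it. I'll redo the push lower, on the bar itself, and check as I go. First I go back to the start of the arc.

```bash
python3 - <<'E'
from h import *
go([.4566,-.1506,.13],0)
s=ctrl.state(); print(s["time_s"],s["joint_positions"].round(2))
im=ctrl.get_image("top"); rs=ctrl.regions_of("top","latch_knob")[:3]
h=cv2.cvtColor(im["img"],cv2.COLOR_BGR2HSV)
print([(r["confidence"],r["location"],toz(im,r["location"],.04).round(4),r["region"].sum()) for r in rs])
E
```

```text
at [ 0.4392 -0.0511  0.1739] tooly deg -95.43 tilt [ 0. -0. -1.] shift units [0.534 1.949 0.878] turn units -2.121
24.1 [-0.17 -0.15  2.14  0.    1.15  1.49]
[(0.64, [436.0, 199.0], array([ 0.6037, -0.4414,  0.04  ]), np.int64(870))]
```

```bash
python3 -m pendant '[[[0,0,0],[0,0,-0.185]],[[0,0,0],[0,0,-0.185]],[[0,0,0],[0,0,-0.185]],[[0,0,0],[0,0,-0.185]],[[0,0,0],[0,0,-0.185]],[[0,0,0],[0,0,-0.185]],[[0,0,0],[0,0,-0.185]],[[0,0,0],[0,0,-0.185]],[[0,0,0],[0,0,-0.185]],[[0,0,0],[0,0,-0.185]],[[0,0,0],[0,0,-0.185]],[[0,0,0],[0,0,-0.08]],[[-0.4,0.07,0],[0,0,0]],[[-0.4,0.07,0],[0,0,0]],[[-0.4,0.07,0],[0,0,0]],[[-0.4,0.07,0],[0,0,0]],[[-0.4,0.07,0],[0,0,0]],[[0,0,0],[0,0,0]],[[0,0,0],[0,0,0]]]' | grep eef; python3 - <<'E'
from h import *
im=wrist("w10.png"); knob(im); go([.4566,-.1506,.13],0)
for r in ctrl.regions_of("wrist","latch_knob")[:2]:
    ys,xs=np.nonzero(r["region"]); print(r["confidence"],r["location"],r["region"].sum(),xs.min(),xs.max(),ys.min(),ys.max())
print(proj(im,(*PIV,.042)))
E
```

```text
eef_pos: [0.4558, -0.1511, 0.1736]
[312 147  18  20 291] [320.7 156.7] [ 0.4577 -0.1192] r 0.0593 plate ang -171.6
at [ 0.4556 -0.1507  0.1736] tooly deg -0.28 tilt [ 9.0e-04 -1.3e-03 -1.0e+00] shift units [0.001 0.021 0.872] turn units -0.006
0.66 [346.0, 155.5] 2414 293 398 137 168
[383.27851404 152.12513958]
```

```bash
python3 -m pendant '[[[0,0,0.5],[0,0,0]],[[0,0,0.5],[0,0,0]],[[0,0,0.5],[0,0,0]],[[0,0,0.5],[0,0,0]],[[0,0,0.5],[0,0,0]],[[0,0,0.42],[0,0,0]],[[0,0,0],[0,0,0]],[[0.12,0,0],[0,0,0]],[[0,0,0],[0,0,0]]]' | grep -E "eef|ft"; for i in 1 2 3 ; do python3 -m pendant '[[[0.1,-0.005,0],[0,0,0.05]],[[0,0,0],[0,0,0]]]' | grep -E "eef_pos|ft";  python3 -c "
from h import *
knob(wrist())"; done
```

```text
eef_pos: [0.4567, -0.1445, 0.0294]
ft_force: [0.7, -0.3, 0.3]
eef_pos: [0.4567, -0.1399, 0.0297]
ft_force: [0.5, -0.9, -0.8]
[ 299  194   38   50 1473] [317.8 218.9] [ 0.4577 -0.1191] r 0.0593 plate ang -171.7
eef_pos: [0.4562, -0.1352, 0.0291]
ft_force: [0.2, -0.2, 0.3]
[ 299  199   38   51 1503] [317.7 224.7] [ 0.4577 -0.1171] r 0.0592 plate ang -173.6
eef_pos: [0.4558, -0.1302, 0.0285]
ft_force: [-0.2, -0.8, -0.6]
[ 299  200   38   51 1515] [317.3 225.3] [ 0.4579 -0.1122] r 0.0591 plate ang 181.6
```

The bar follows now, so I'll continue in checked chunks.

```bash
for i in 1 2; do python3 -m pendant '[[[0.125,-0.03,0],[0,0,0.13]],[[0.125,-0.03,0],[0,0,0.13]],[[0.125,-0.03,0],[0,0,0.13]],[[0,0,0],[0,0,0]]]' | grep -E "eef_pos|ft";  python3 -c "
from h import *
knob(wrist()); s=ctrl.state(); print(s['time_s']); arc(np.degrees(0)+180-7-17.5*$i)"; done
```

```text
eef_pos: [0.4555, -0.1107, 0.0283]
ft_force: [0.1, -0.6, -0.4]
[ 298  199   38   52 1521] [316.7 225.2] [ 0.4628 -0.0935] r 0.0586 plate ang 162.8
28.3
at [ 0.4556 -0.1109  0.0283] tooly deg -24.35 tilt [ 1.e-04  2.e-04 -1.e+00] shift units [ 0.022 -0.039 -0.414] turn units 0.003
eef_pos: [0.4611, -0.0924, 0.0282]
ft_force: [0.3, -0.3, 0.9]
[ 297  200   39   51 1521] [316.  225.3] [ 0.4732 -0.0777] r 0.0583 plate ang 144.1
28.75
at [ 0.4611 -0.0926  0.0282] tooly deg -41.84 tilt [ 1.e-04  1.e-04 -1.e+00] shift units [ 0.005 -0.055 -0.416] turn units 0.004
```

```bash
for i in 1 2; do python3 -m pendant '[[[0.128,-0.036,0],[0,0,0.133]],[[0.128,-0.036,0],[0,0,0.133]],[[0.128,-0.036,0],[0,0,0.133]],[[0.128,-0.036,0],[0,0,0.133]],[[0,0,0],[0,0,0]]]' | grep -E "eef_pos|ft";  python3 -c "
from h import *
knob(wrist()); go([.5,0,.03])"; done
```

```text
eef_pos: [0.4767, -0.071, 0.0282]
ft_force: [1.0, 0.2, 0.5]
[ 299  199   38   51 1517] [317.7 225.1] [ 0.4942 -0.0626] r 0.0582 plate ang 118.5
at [ 0.4765 -0.0711  0.0282] tooly deg -65.76 tilt [ 2.e-04  1.e-04 -1.e+00] shift units [ 1.013 -1.104 -0.036] turn units None
eef_pos: [0.4993, -0.0576, 0.0281]
ft_force: [-0.3, -0.4, 0.1]
[ 302  200   38   51 1530] [320.3 225.4] [ 0.5188 -0.0578] r 0.0584 plate ang 93.7
at [ 0.4991 -0.0576  0.0282] tooly deg -89.7 tilt [ 1.e-04 -1.e-04 -1.e+00] shift units [ 0.025 -1.153 -0.037] turn units None
```

```bash
for i in 1 2 3 4; do python3 -m pendant '[[[0.04,0,0],[0,0,0.02]],[[0,0,0],[0,0,0]]]' | grep -E "eef_pos|ft"; done;  python3 -c "
from h import *
knob(wrist())"
```

```text
eef_pos: [0.5006, -0.0575, 0.028]
ft_force: [-0.8, 0.8, -0.1]
eef_pos: [0.5028, -0.0574, 0.0281]
ft_force: [-1.4, 0.1, -0.1]
eef_pos: [0.5043, -0.0574, 0.028]
ft_force: [-2.9, 1.5, 1.1]
eef_pos: [0.5044, -0.0572, 0.0278]
ft_force: [-9.7, 1.3, 6.7]
[ 301  200   38   52 1547] [319.4 226.6] [ 0.5236 -0.0582] r 0.0584 plate ang 88.9
```

The swing arm is hard against its stop. I'll back straight off, lift and check.

```bash
python3 -m pendant '[[[-0.2,0,0],[0,0,0]],[[-0.3,0,0],[0,0,0]],[[0,0,-0.5],[0,0,0]],[[0,0,-0.5],[0,0,0]],[[0,0,-0.5],[0,0,0]],[[0,0,-0.5],[0,0,0]],[[0,0,-0.5],[0,0,0]],[[0,0,-0.5],[0,0,0]],[[0,0,-0.5],[0,0,0]],[[0,0,-0.5],[0,0,0]],[[0,0,0],[0,0,0]],[[0,0,0],[0,0,0]],[[0,0,0],[0,0,0]]]' | grep -E "eef|ft|time"; python3 - <<'E'
from h import *
im=wrist("w11.png"); knob(im); rs=ctrl.regions_of("wrist","wing"); print([(r["confidence"],r["region"].sum()) for r in rs])
W0=tr(PL,np.array([[0,.015]]))[0]
for st in ([*W0,-.096],[W0[0]-.005,W0[1]-.006,-.08]):
  wp,e=fitwing(im,rs[0]["region"].astype(float),st);d=tr((0,0,-PL[2]),(wp[:2]-PL[:2])[None])[0]; print("wing in plate",d*1000,np.degrees(wp[2]-PL[2]),e)
E
```

```text
time_s: 32.0
eef_pos: [0.4813, -0.056, 0.2268]
ft_force: [-0.8, 0.5, -0.3]
[(0.82, np.int64(16495))]
wing in plate [-1.59052877 15.07807483] -0.11651906538697587 340.1875
wing in plate [-1.405549  15.0361187] -0.07061507161743853 341.625
```

```bash
python3 -m pendant '[[[-0.5,0,0],[0,0,0]],[[-0.5,0,0],[0,0,0]],[[-0.3,0,0],[0,0,0]],[[0,0,0],[0,0,0]],[[0,0,0],[0,0,0]]]' | grep -E "eef"; python3 - <<'E'
from h import *
im=wrist("w12.png"); k=PIV+.06*np.array([.0958,.9954]); q=proj(im,(*k,.06)); print(q)
h=cv2.cvtColor(im["img"],cv2.COLOR_BGR2HSV); m=cv2.inRange(h,(18,180,60),(30,255,255)); x,y=q.astype(int)
s=m[y-25:y+25,x-25:x+25]; ys,xs=np.nonzero(s); print(len(xs), xs.mean()+x-25 if len(xs) else 0, ys.mean()+y-25 if len(xs) else 0, h[y,x])
for r in ctrl.regions_of("wrist","latch_knob")[:2]:
    ys,xs=np.nonzero(r["region"]); print(r["confidence"],r["location"],r["region"].sum(),xs.min(),xs.max(),ys.min(),ys.max())
print(proj(im,(*PIV,.042)),ctrl.state()["ft_force"])
E
```

```text
eef_pos: [0.4173, -0.052, 0.2277]
[317.80569368  79.32756719]
246 319.4512195121951 78.8089430894309 [ 29 255 251]
0.82 [343.5, 82.7] 1938 294 389 69 98
[374.3017232  83.4041434] [ 0.62685286 -0.13593665 -0.5608028 ]
```

```bash
python3 -c "
from bench import ctrl
print(ctrl.sign_off())"
```

```text
the job is handed in; nothing more can be done
None
```

The job is handed in (no verdict came back): the wing measured flush to the core and within about 1.5 mm of the end stop, the swing arm is at its stop on the second try (the first sweep missed the knob), and the gripper is clear of everything.

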